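Make up two bench sets of reagents from the stock

TASK

Make up the two bench sets for the practical class: in the three-compartment caddy put the large round bottle, the wide-lidded jar and one vial, and in the two-compartment caddy the square bottle and the other vial. One item to a compartment, each vial in its caddy's narrow compartment, everything set down gently and left standing upright on the caddy floor. Leave the small round bottle, the tip box and the well plate where they are.

Things in the scene. Friction and masses are not known exactly. Their poses are not given: they have to be found in the camera images.
- caddy_three: loose open teal plastic caddy, 230 mm long (x) by 88 mm (y) plus 3 mm rim and 15 mm end lugs; walls and dividers 4 mm thick, 32 and 30 mm high over the bench, inner floor 4 mm up. Three compartments in a row along x, each 80 mm wide in y; centres (y = 0): narrow (54 mm in x) at x = -84 mm, wide (80 mm) at -13 mm, wide (80 mm) at +71 mm. Origin: centre of underside, z up.
- caddy_two: loose open teal plastic caddy, 146 mm long (x) by 88 mm (y) plus 3 mm rim and 15 mm end lugs; walls and dividers 4 mm thick, 32 and 30 mm high over the bench, inner floor 4 mm up. Two compartments in a row along x, each 80 mm wide in y; centres (y = 0): narrow (54 mm in x) at x = -42 mm, wide (80 mm) at +29 mm. Origin: centre of underside, z up.
- large_bottle: the larger of two round amber glass bottles with black caps: body 56 mm diameter and straight up to 66 mm, shoulder, cap 40 mm diameter from 80 to 100 mm; 100 mm tall overall, about 0.22 kg, standing upright. Origin: centre of its underside, z up its axis.
- small_bottle: the smaller of the two round amber glass bottles with black caps: body 42 mm diameter, cap 30 mm diameter, 72 mm tall overall; belongs to neither set and stays in the stock. Origin: centre of its underside, z up its axis.
- jar: squat straight-sided frosted plastic jar with a wide white lid as broad as the jar: body 58 mm diameter up to 56 mm, lid 60 mm diameter from 56 to 72 mm; 72 mm tall, about 0.14 kg, standing upright. Origin: centre of its underside, z up its axis.
- square_bottle: frosted plastic bottle of square section: body 52 x 52 mm (flats square to its x and y axes) up to 66 mm, round white cap 38 mm diameter from 75 to 95 mm; 95 mm tall, about 0.16 kg, standing upright. Origin: centre of its underside, z up its axis.
- vial_1: slim round frosted screw-cap vial: body 28 mm diameter up to 70 mm, white cap 31 mm diameter from 70 to 85 mm; 85 mm tall, about 0.045 kg, standing upright. The two vials are alike and either may go in either set. Origin: centre of its underside, z up its axis.
- vial_2: the second slim screw-cap vial, the same in every way as vial_1. Origin: centre of its underside, z up its axis.
- tip_box: closed box of pipette tips, teal base and frosted lid, 84 mm (x) by 122 mm (y) by 58 mm high, beyond the work; not part of the job. Origin: centre of its underside.
- well_plate: flat 96-well plate, 86 mm (x) by 128 mm (y) by 15 mm high, beyond the work; not part of the job. Origin: centre of its underside.
Not all that is in view belongs to the job. Leave any blue or green look-alike of the jar alone.

How it is judged (in metres and radians):
At the end, for the whole second after the job is handed in: Large bottle, jar and a vial in caddy_three, square bottle and a vial in caddy_two, vials in the narrow bays, one item a bay, within 16 mm of its centre (vials 29 mm across), on the floor within 5 mm, upright within 0.1 rad, at rest; caddies flat; small bottle, tip box, plate moved under 30 mm ((x of large_bottle in the frame of caddy_three between -0.029 and 0.003 m or x of large_bottle in the frame of caddy_three between 0.055 and 0.087 m) and y of large_bottle in the frame of caddy_three between -0.016 and 0.016 m and z of large_bottle in the frame of caddy_three between 0 and 0.009 m and (x of jar in the frame of caddy_three between -0.029 and 0.003 m or x of jar in the frame of caddy_three between 0.055 and 0.087 m) and y of jar in the frame of caddy_three between -0.016 and 0.016 m and z of jar in the frame of caddy_three between 0 and 0.009 m and x of square_bottle in the frame of caddy_two between 0.013 and 0.045 m and y of square_bottle in the frame of caddy_two between -0.016 and 0.016 m and z of square_bottle in the frame of caddy_two between 0 and 0.009 m and (((x of vial_1 in the frame of caddy_three between -0.1 and -0.068 m and y of vial_1 in the frame of caddy_three between -0.029 and 0.029 m and z of vial_1 in the frame of caddy_three between 0 and 0.009 m) and (x of vial_2 in the frame of caddy_two between -0.058 and -0.026 m and y of vial_2 in the frame of caddy_two between -0.029 and 0.029 m and z of vial_2 in the frame of caddy_two between 0 and 0.009 m)) or ((x of vial_2 in the frame of caddy_three between -0.1 and -0.068 m and y of vial_2 in the frame of caddy_three between -0.029 and 0.029 m and z of vial_2 in the frame of caddy_three between 0 and 0.009 m) and (x of vial_1 in the frame of caddy_two between -0.058 and -0.026 m and y of vial_1 in the frame of caddy_two between -0.029 and 0.029 m and z of vial_1 in the frame of caddy_two between 0 and 0.009 m))) and angle between each of large_bottle, jar, square_bottle, vial_1, vial_2, small_bottle's own z axis and vertical below 0.1 rad and linear speed of each of large_bottle, jar, square_bottle, vial_1, vial_2, caddy_three, caddy_two below 0.02 m/s and angular speed of each of large_bottle, jar, square_bottle, vial_1, vial_2 below 0.2 rad/s and angle between each of caddy_three, caddy_two's own z axis and vertical below 0.05 rad and height (world z) of each of caddy_three, caddy_two below 0.008 m and distance of each of small_bottle, tip_box, well_plate from where it was at the start of the episode below 0.03 m); the robot touches nothing.
It fails at once if the small bottle, the tip box or the well plate was moved by more than 30 mm (distance of any of small_bottle, tip_box, well_plate from where it was at the start of the episode above 0.03 m).
It fails at once if something was dropped or flung into a caddy (faster than 0.6 m/s within 30 mm of the bench) instead of being set down gently ((linear speed of large_bottle above 0.6 m/s and height (world z) of large_bottle below 0.03 m and horizontal distance between large_bottle and caddy_three below 0.12 m) or (linear speed of large_bottle above 0.6 m/s and height (world z) of large_bottle below 0.03 m and horizontal distance between large_bottle and caddy_two below 0.12 m) or (linear speed of jar above 0.6 m/s and height (world z) of jar below 0.03 m and horizontal distance between jar and caddy_three below 0.12 m) or (linear speed of jar above 0.6 m/s and height (world z) of jar below 0.03 m and horizontal distance between jar and caddy_two below 0.12 m) or (linear speed of square_bottle above 0.6 m/s and height (world z) of square_bottle below 0.03 m and horizontal distance between square_bottle and caddy_three below 0.12 m) or (linear speed of square_bottle above 0.6 m/s and height (world z) of square_bottle below 0.03 m and horizontal distance between square_bottle and caddy_two below 0.12 m) or (linear speed of vial_1 above 0.6 m/s and height (world z) of vial_1 below 0.03 m and horizontal distance between vial_1 and caddy_three below 0.12 m) or (linear speed of vial_1 above 0.6 m/s and height (world z) of vial_1 below 0.03 m and horizontal distance between vial_1 and caddy_two below 0.12 m) or (linear speed of vial_2 above 0.6 m/s and height (world z) of vial_2 below 0.03 m and horizontal distance between vial_2 and caddy_three below 0.12 m) or (linear speed of vial_2 above 0.6 m/s and height (world z) of vial_2 below 0.03 m and horizontal distance between vial_2 and caddy_two below 0.12 m)).
It also fails if it takes over 128 s, if anything falls off the work surface, if the arm or the gripper's body presses on something with over 40 N, if the wrist force passes 120 N, or if a joint passes its speed limit or range.

ROBOT

A 6-joint arm with a two-finger parallel gripper is mounted at the origin on the work surface. World frame = base frame: x ahead of the robot, y to its left, z up, the work surface at z = 0. Lengths are in mm, angles in degrees, forces in N, time in s.
With the tool pointing down it reaches from about 300 to 850 mm from the base axis. Payload 4.2 kg.
Tool frame: the origin (TCP) lies at the very end of the fingers, on their centre line; the grasp point (between the pads) lies 19 mm behind it (env.grip_point_offset is the distance from the TCP to the grasp point, in mm); z points along the fingers, y is the line along which they close (so a half turn about z gives the same grasp; the last joint's range is limited). The gripper opens to 91 mm and grips with 3 to 60 N. Pads are 32 mm wide; open, the fingers measure 118 mm over their backs; the gripper's body (76 mm by 178 mm) begins 60 mm behind the grasp point.
Start: joints at [71.104, 18.312, 89.639, -0, 72.044, -1.146], TCP at [175.302, 547.643, 213.976] pointing down, gripper open.
Joint ranges: [-177.97, 177.97], [-48.28, 115.42], [12.27, 149.76], [-77.06, 257.06], [2.81, 150.46], [-146.56, 146.56]. Speed limits (degrees/s): [147.25, 147.25, 180, 180, 180, 180].

INTERFACE

Orientations are given as [roll, pitch, yaw] about the fixed x, y, z axes, in that order (R = Rz(yaw) Ry(pitch) Rx(roll)).
In Python, from workcell import env gives the robot as it stands. The module is installed in compiled form; this text tells all that it offers.
- The arm moves only by the tool arm_command, never from a script. Its argument "rows" is a list of rows, each an object with "delta_pos": the shift along the tool's x, y, z in mm, a list of three; "roll": the turn about the tool's z in units of 5 degrees (1.0 is 5 degrees); "jaw": the opening in per cent of the stroke, from 0 (shut) to 100 (fully open). A call has 1 to 20 rows; each row is the pose to reach, as a shift and turn from the pose commanded when the call began, along the tool's axes at that moment; what a row does not reach only later rows make up. A row lasts 1/12 s, in which the tool goes at most 41.7 mm and 7.16 degrees, less where a joint would pass 70% of its speed; a pose out of reach is approached as far as the arm can. A call with a gripper value outside its range is refused whole. The fingers move at their own pace and stop on an object; "squeeze" is the grip in N (left out, the last holds). Time passes only in rows, so rows that repeat a pose let the fingers close. It gives the time, the measured TCP pose, the force, the opening and the grip force at its end, in the units of the state.
- env.state(): the state, without advancing time (a new reading comes with each control period).
- env.grab_frame(name): name is "scene" or "top"; returns a dict with "img" (384x512x3 uint8, blue, green, red), "z_map" (384x512 float32, mm along the optical axis (not along the pixel's ray), 0 where there is no reading), "fov_y" (degrees; the focal length in pixels is half the picture's height over the tangent of half this angle, whatever the lens; pixels are square), "cx", "cy" (the principal point, pixels), "R" (3x3) and "t" (3): a world point X has camera coordinates R X + t. Camera axes: x right, y down, z forward; pixel columns grow to the right and rows downward; lengths in mm; the calibration is good to about 2 mm. A picture is of the moment at which its call begins.
- env.job_done(): hands the job in; it is judged then, once.
The state is a dict: "time_s": time; "qpos": joint angles; "qvel": joint speeds; "effort": joint torques, N m; "ee_pos": TCP position; "ee_rot": TCP orientation; "force": force on the tool from outside, world axes, zero at the start; "torque": the same for the moment, N m; "gripper_width": finger opening in mm; "gripper_force": force on a finger pad.
Only numpy, scipy, OpenCV 4.12 (cv2) and the standard library are available. Lean on these libraries where they do the work, as an engineer would, in place of code of your own. Each camera call takes 0.05 s, during which the arm holds its last target. There are 200 camera calls.

## Working session

There is one attempt and no reset: what is moved stays moved. The work goes in short steps, Python scripts to look and compute and a tool call to move; the robot and the scene stay as the last step left them, time stands still between calls to the robot, and variables do not carry over. Pictures are saved under pics/ and viewed, at most 14 in all, crops included, and the job is handed in when it is done.

Besides the shell and the picture viewer there is one more tool, called after ">>>" as a command line: name --argument value ..., lists and objects as JSON in quotes. arm_command: Moves the arm, as the interface text tells. Its arguments: {"type":"object","properties":{"rows":{"type":"array"},"squeeze":{"type":"number"}},"required":["rows"]}

```bash
mkdir -p pics; cat > h.py <<'E'
import numpy as np, cv2
from workcell import env
def world(f):
    z=f["z_map"].astype(float); h,w=z.shape
    fl=h/2/np.tan(np.radians(f["fov_y"])/2)
    u,v=np.meshgrid(np.arange(w),np.arange(h))
    P=np.stack([(u-f["cx"])/fl*z,(v-f["cy"])/fl*z,z],-1)
    W=(P-np.array(f["t"]))@np.array(f["R"])
    W[z==0]=np.nan
    return W
E
python3 - <<'E'
from h import *
for n in("scene","top"):
    f=env.grab_frame(n); cv2.imwrite(f"pics/{n}0.png",f["img"]); np.savez(f"{n}0.npz",W=world(f),img=f["img"])
    print(n,f["fov_y"],f["cx"],f["cy"],-np.array(f["R"]).T@f["t"]); print(np.round(f["R"],3),(f["z_map"]==0).mean())
s=env.state();print(s)
E
```

```text
scene 45.64301099621681 256.735051281863 185.09771583954478 [1421.44950721 -423.0224225   669.15181728]
[[ 0.459  0.888 -0.016]
 [ 0.495 -0.27  -0.826]
 [-0.738  0.371 -0.564]] 0.00640869140625
top 52.18901061178184 251.16147739487297 185.178443448349 [ 473.38401651  -15.96101707 1130.88731438]
[[-0.028 -0.999 -0.026]
 [-0.992  0.031 -0.119]
 [ 0.119  0.023 -0.993]] 0.003946940104166667
{'time_s': 0.1, 'qpos': array([ 7.11050033e+01,  1.83491772e+01,  8.96983673e+01,  1.66072587e-03,
        7.20443984e+01, -1.14645615e+00]), 'qvel': array([-0.08376918, -0.02840103, -0.08178158,  0.01058442, -0.17734272,
       -0.00393552]), 'effort': array([ 9.75547596e-05, -4.13339567e+01, -2.32507020e+01,  7.30249914e-02,
        4.23764263e-02, -5.09167842e-05]), 'ee_pos': array([175.13481752, 547.21325296, 213.19944243]), 'ee_rot': array([-1.79908107e+02, -3.41830297e-03,  1.62250943e+02]), 'force': array([ 0.50466348, -0.31626418, -0.22371609]), 'torque': array([-0.06758627, -0.00318488, -0.01442121]), 'gripper_force': 0.0, 'gripper_width': 91.15663627154996}
```

View pics/scene0.png

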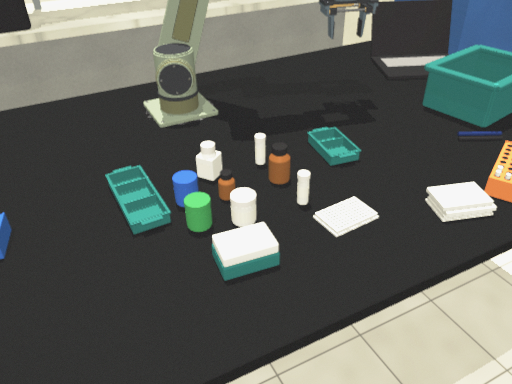

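View pics/top0.png

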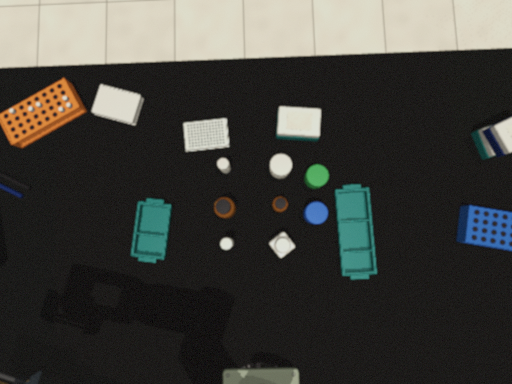

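The scene view shows all the items. In the top view, caddy_two is at (152,230) and caddy_three at (356,232). The vials are at (224,165) and (227,243), the large bottle at (224,207) and the jar at (281,166). The square bottle is at (282,244), turned about 45°, and the small bottle is at (280,204).

```bash
python3 - <<'E'
from h import *
d=np.load("top0.npz");W=d["W"];img=d["img"]
S=np.load("scene0.npz")["W"].reshape(-1,3)
z=W[...,2]
print("bench z",np.nanmedian(z[250:300,230:300]))
for n,(u,v),zt,r in[("vialA",(224,165),85,15.5),("vialB",(227,243),85,15.5),("large",(224,207),100,20),("jar",(281,166),72,30),("square",(282,244),95,19),("small",(280,204),72,15),("blue",(316,213),72,30),("green",(317,176),72,30)]:
    m=np.zeros(z.shape,bool);m[v-16:v+17,u-16:u+17]=1
    m&=np.abs(z-zt)<8
    p=W[m]; c,rr=cv2.minEnclosingCircle(p[:,:2].astype(np.float32))
    q=S[(np.abs(S[:,2]-zt)<6)&(np.hypot(*(S[:,:2]-p[:,:2].mean(0)).T)<r+15)]
    print(n,p.mean(0).round(1),np.round(c,1),round(rr,1),"scene",q.mean(0).round(1) if len(q) else None,len(p))
# square body
m=np.zeros(z.shape,bool);m[224:264,262:302]=1
m&=(z>40)&(z<72);p=W[m];print("sq body",cv2.minAreaRect(p[:,:2].astype(np.float32)))
hsv=cv2.cvtColor(img,cv2.COLOR_BGR2HSV)
teal=cv2.inRange(hsv,(75,100,40),(95,255,255))>0
for n,(a,b,c,e) in dict(three=(325,385,175,290),two=(120,180,190,270)).items():
    m=np.zeros(z.shape,bool);m[c:e,a:b]=1;m&=(z>22)&(z<42)
    p=W[m]; r=cv2.minAreaRect(p[:,:2].astype(np.float32))
    print(n,np.round(r[0],1),np.round(r[1],1),r[2],p.mean(0).round(1))
    box=cv2.boxPoints(r);l=[box[1]-box[0],box[2]-box[1]];l=max(l,key=np.linalg.norm);l=l/np.linalg.norm(l)
    if l[0]<0:l=-l
    t=(p[:,:2]-r[0])@l; s=(p[:,:2]-r[0])@[-l[1],l[0]]
    k=np.abs(s)<25
    print(l,np.degrees(np.arctan2(l[1],l[0])),np.histogram(t[k],np.arange(-136,137,4)))
big=cv2.resize(img[90:290,120:390],None,fx=2.9,fy=2.9,interpolation=cv2.INTER_CUBIC);cv2.imwrite("pics/crop1.png",big)
E
```

```text
bench z 0.23014890053015147
vialA [659.9  82.9  84.7] [660.4  83.3] 15.2 scene [664.2  80.7  83. ] 102
vialB [445.8  78.3  84.8] [445.8  78.4] 15.2 scene [450.2  76.   83.1] 109
large [543.3  83.6 100.1] [543.4  83.8] 19.8 scene [548.1  81.2  98.2] 178
jar [654.3 -74.2  71.9] [654.8 -74.1] 29.9 scene [659.8 -76.5  70.6] 372
square [437.7 -69.9  95.2] [437.7 -70.2] 18.7 scene [441.5 -72.1  93.3] 163
small [549.2 -69.2  72. ] [549.1 -69.3] 14.7 scene [553.7 -71.2  70.3] 95
blue [ 520.7 -165.    72.2] [ 520.4 -165.3] 29.7 scene [ 525.9 -167.6   70.7] 388
green [ 621.7 -172.3   72. ] [ 622.1 -172.4] 29.8 scene [ 626.8 -174.8   70.7] 382
sq body ((437.7492370605469, -70.13594055175781), (51.98654556274414, 51.882049560546875), 36.38737487792969)
three [ 468.7 -276.3] [259.5  95.3] 1.70073664188385 [ 464.3 -278.3   31.2]
[0.9995595  0.02967908] 1.7007357 (array([ 0,  9, 28, 27, 26, 28, 16,  0,  0,  0,  0,  0,  0,  0,  0,  0,  0,
        0,  0,  5, 24,  0,  0,  0,  0,  0,  0,  0,  0,  0,  0,  0,  0,  0,
        0,  0,  0,  0,  0,  0,  7, 20,  0,  0,  0,  0,  0,  0,  0,  0,  0,
        0,  0
[... 703 characters left out ...]
 28, 25,
        0,  0,  0,  0,  0,  0,  0,  0,  0,  0,  0,  0,  0, 18,  8,  0,  0,
        0,  0,  0,  0,  0,  0,  0,  0,  0,  0,  0,  0,  0,  0,  0,  0,  0,
       21, 24, 24, 25, 23,  0,  0,  0,  0,  0,  0,  0,  0,  0,  0,  0,  0]), array([-136, -132, -128, -124, -120, -116, -112, -108, -104, -100,  -96,
        -92,  -88,  -84,  -80,  -76,  -72,  -68,  -64,  -60,  -56,  -52,
        -48,  -44,  -40,  -36,  -32,  -28,  -24,  -20,  -16,  -12,   -8,
         -4,    0,    4,    8,   12,   16,   20,   24,   28,   32,   36,
         40,   44,   48,   52,   56,   60,   64,   68,   72,   76,   80,
         84,   88,   92,   96,  100,  104,  108,  112,  116,  120,  124,
        128,  132,  136]))
```

View pics/crop1.png

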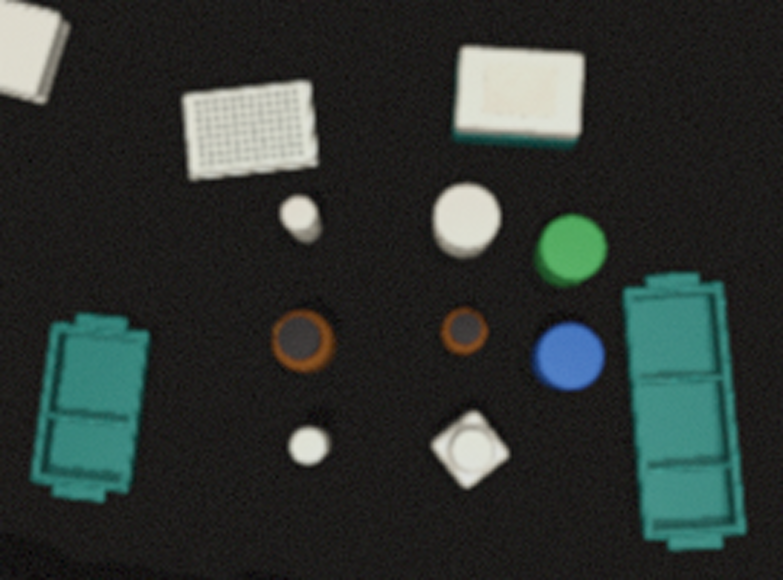

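Both caddies have their narrow bay on the -x side: caddy_three has yaw 1.7° and caddy_two has yaw -7°. I'll go above the far vial with the closing axis along world y.

>>> arm_command --rows '[{"delta_pos":[-37,-18,4],"roll":-0.3,"jaw":88},{"delta_pos":[-74,-36,8],"roll":-0.6,"jaw":88},{"delta_pos":[-111,-54,12],"roll":-1,"jaw":88},{"delta_pos":[-148,-72,16],"roll":-1.4,"jaw":88},{"delta_pos":[-185,-90,20],"roll":-1.8,"jaw":88},{"delta_pos":[-222,-108,24],"roll":-2.2,"jaw":88},{"delta_pos":[-259,-126,28],"roll":-2.6,"jaw":88},{"delta_pos":[-296,-144,32],"roll":-3,"jaw":88},{"delta_pos":[-333,-162,36],"roll":-3.4,"jaw":88},{"delta_pos":[-370,-180,40],"roll":-3.55,"jaw":88},{"delta_pos":[-407,-198,44],"roll":-3.55,"jaw":88},{"delta_pos":[-444,-216,48],"roll":-3.55,"jaw":88},{"delta_pos":[-481,-234,52],"roll":-3.55,"jaw":88},{"delta_pos":[-518,-252,56],"roll":-3.55,"jaw":88},{"delta_pos":[-555,-270,60],"roll":-3.55,"jaw":88},{"delta_pos":[-590,-287,64],"roll":-3.55,"jaw":88},{"delta_pos":[-603,-294,64],"roll":-3.55,"jaw":88},{"delta_pos":[-603,-294,64],"roll":-3.55,"jaw":88},{"delta_pos":[-603,-294,64],"roll":-3.55,"jaw":88},{"delta_pos":[-603,-294,64],"roll":-3.55,"jaw":88}]'

```text
time_s: 1.77
ee_pos: [658.8, 84.9, 149.8]
ee_rot: [180.0, -0.1, -180.0]
force: [-0.2, -0.0, -0.0]
gripper_width: 80.5
gripper_force: 0.0
```

>>> arm_command --rows '[{"delta_pos":[-2,-2,25],"roll":0,"jaw":88},{"delta_pos":[-2,-2,50],"roll":0,"jaw":88},{"delta_pos":[-2,-2,75],"roll":0,"jaw":88},{"delta_pos":[-2,-2,95],"roll":0,"jaw":88},{"delta_pos":[-2,-2,108],"roll":0,"jaw":88},{"delta_pos":[-2,-2,116],"roll":0,"jaw":88},{"delta_pos":[-2,-2,116],"roll":0,"jaw":88},{"delta_pos":[-2,-2,116],"roll":0,"jaw":60},{"delta_pos":[-2,-2,116],"roll":0,"jaw":45},{"delta_pos":[-2,-2,116],"roll":0,"jaw":35},{"delta_pos":[-2,-2,116],"roll":0,"jaw":25},{"delta_pos":[-2,-2,116],"roll":0,"jaw":15},{"delta_pos":[-2,-2,116],"roll":0,"jaw":15},{"delta_pos":[-2,-2,116],"roll":0,"jaw":15},{"delta_pos":[-2,-2,116],"roll":0,"jaw":15},{"delta_pos":[-2,-2,116],"roll":0,"jaw":15}]' --squeeze 10

```text
time_s: 3.1
ee_pos: [662.0, 81.8, 34.0]
ee_rot: [180.0, 0.0, 180.0]
force: [0.1, 0.2, 1.5]
gripper_width: 30.5
gripper_force: 10.0
```

>>> arm_command --rows '[{"delta_pos":[0,0,-8],"roll":0,"jaw":15},{"delta_pos":[0,0,-20],"roll":0,"jaw":15},{"delta_pos":[0,0,-40],"roll":0,"jaw":15},{"delta_pos":[0,0,-60],"roll":0,"jaw":15},{"delta_pos":[0,0,-80],"roll":0,"jaw":15},{"delta_pos":[0,0,-100],"roll":0,"jaw":15},{"delta_pos":[0,0,-112],"roll":0,"jaw":15},{"delta_pos":[0,0,-116],"roll":0,"jaw":15},{"delta_pos":[0,0,-116],"roll":0,"jaw":15}]'

```text
time_s: 3.85
ee_pos: [662.8, 81.9, 152.2]
ee_rot: [180.0, 0.2, -180.0]
force: [-0.8, -0.4, -0.7]
gripper_width: 30.5
gripper_force: 10.0
```

```bash
python3 - <<'E'
from h import *
f=env.grab_frame("scene");print(env.state()["ee_pos"],env.state()["gripper_width"])
i=f["img"][60:260,200:400];cv2.imwrite("pics/v1.png",cv2.resize(i,None,fx=3,fy=3,interpolation=cv2.INTER_CUBIC))
E
```

```text
[662.04157368  81.78277271 150.66300667] 30.439312430842776
```

View pics/v1.png

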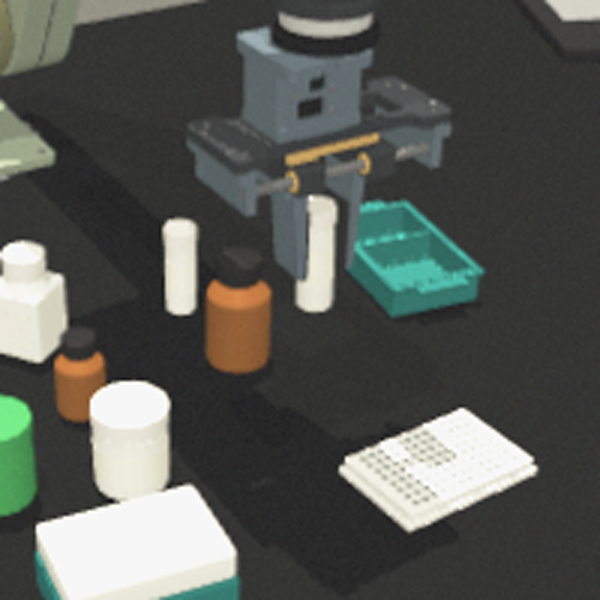

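The vial is held and hanging nearly vertical, with its base at about (314,305). I'll carry it to caddy_two's narrow bay.

>>> arm_command --rows '[{"delta_pos":[6,6,0],"roll":0,"jaw":15},{"delta_pos":[18,18,0],"roll":0,"jaw":15},{"delta_pos":[34,34,0],"roll":0,"jaw":15},{"delta_pos":[51,51,0],"roll":0,"jaw":15},{"delta_pos":[68,68,0],"roll":0,"jaw":15},{"delta_pos":[85,85,0],"roll":0,"jaw":15},{"delta_pos":[102,102,0],"roll":0,"jaw":15},{"delta_pos":[119,119,0],"roll":0,"jaw":15},{"delta_pos":[136,136,0],"roll":0,"jaw":15},{"delta_pos":[153,153,0],"roll":0,"jaw":15},{"delta_pos":[170,170,0],"roll":0,"jaw":15},{"delta_pos":[187,187,0],"roll":0,"jaw":15},{"delta_pos":[202,202,0],"roll":0,"jaw":15},{"delta_pos":[211,212,0],"roll":0,"jaw":15},{"delta_pos":[216,217,0],"roll":0,"jaw":15},{"delta_pos":[216,217,0],"roll":0,"jaw":15},{"delta_pos":[216,217,0],"roll":0,"jaw":15}]'

```text
time_s: 5.32
ee_pos: [446.1, 298.6, 149.7]
ee_rot: [-180.0, 0.0, -180.0]
force: [0.2, -0.9, 0.1]
gripper_width: 30.5
gripper_force: 10.0
```

```bash
python3 - <<'E'
from h import *
f=env.grab_frame("scene");s=env.state();print(s["ee_pos"],s["gripper_width"],s["force"])
i=f["img"][60:210,250:400];cv2.imwrite("pics/v2.png",cv2.resize(i,None,fx=4,fy=4,interpolation=cv2.INTER_CUBIC))
W=world(f);e=s["ee_pos"]
m=(np.hypot(W[...,0]-e[0],W[...,1]-e[1])<30)&(W[...,2]<e[2]+30)&(W[...,2]>e[2]-45)&(f["img"].min(-1)>120)
p=W[m]
for z in range(-40,30,10):
    q=p[(p[:,2]>e[2]+z)&(p[:,2]<e[2]+z+10)]
    if len(q)>5: print(z,q.mean(0).round(1),len(q))
E
```

```text
[446.45246625 298.33381057 149.75741094] 31.023948732528005 [0.09808211 0.30524856 0.02072674]
-40 [454.6 292.  117.7] 11
-30 [454.9 292.3 124.4] 29
-20 [455.4 293.2 135. ] 35
-10 [457.1 293.4 144.8] 23
0 [458.2 293.9 154.2] 25
10 [457.8 296.2 164.7] 24
20 [457.  297.  174.4] 24
```

View pics/v2.png

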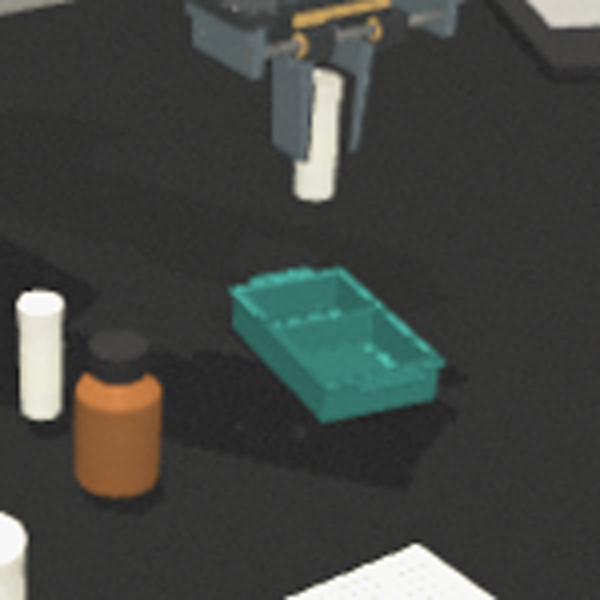

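The vial hangs about 4° off vertical, which is safe to set down. Lowering to TCP 38.

>>> arm_command --rows '[{"delta_pos":[0,0,15],"roll":0,"jaw":15},{"delta_pos":[0,0,32],"roll":0,"jaw":15},{"delta_pos":[0,0,49],"roll":0,"jaw":15},{"delta_pos":[0,0,66],"roll":0,"jaw":15},{"delta_pos":[0,0,80],"roll":0,"jaw":15},{"delta_pos":[0,0,92],"roll":0,"jaw":15},{"delta_pos":[0,0,101],"roll":0,"jaw":15},{"delta_pos":[0,0,107],"roll":0,"jaw":15},{"delta_pos":[0,0,110],"roll":0,"jaw":15},{"delta_pos":[0,0,112],"roll":0,"jaw":15},{"delta_pos":[0,0,112],"roll":0,"jaw":15},{"delta_pos":[0,0,112],"roll":0,"jaw":15},{"delta_pos":[0,0,112],"roll":0,"jaw":34},{"delta_pos":[0,0,112],"roll":0,"jaw":37},{"delta_pos":[0,0,112],"roll":0,"jaw":42},{"delta_pos":[0,0,112],"roll":0,"jaw":48},{"delta_pos":[0,0,112],"roll":0,"jaw":55},{"delta_pos":[0,0,112],"roll":0,"jaw":60},{"delta_pos":[0,0,112],"roll":0,"jaw":60}]'

```text
time_s: 6.95
ee_pos: [446.0, 298.8, 38.0]
ee_rot: [180.0, 0.0, -180.0]
force: [-0.3, 0.7, 0.4]
gripper_width: 54.5
gripper_force: 0.0
```

>>> arm_command --rows '[{"delta_pos":[0,0,-20],"roll":0,"jaw":60},{"delta_pos":[0,0,-50],"roll":0,"jaw":60},{"delta_pos":[0,0,-85],"roll":0,"jaw":60},{"delta_pos":[0,0,-112],"roll":0,"jaw":60},{"delta_pos":[-12,-25,-112],"roll":0,"jaw":88},{"delta_pos":[-27,-60,-112],"roll":0,"jaw":88},{"delta_pos":[-43,-95,-112],"roll":0,"jaw":88},{"delta_pos":[-59,-130,-112],"roll":0,"jaw":88},{"delta_pos":[-75,-165,-112],"roll":0,"jaw":88},{"delta_pos":[-91,-200,-112],"roll":0,"jaw":88},{"delta_pos":[-98,-215,-112],"roll":0,"jaw":88},{"delta_pos":[-98,-215,-112],"roll":0,"jaw":88},{"delta_pos":[-98,-215,-112],"roll":0,"jaw":88}]'

```text
time_s: 8.03
ee_pos: [543.9, 83.2, 149.7]
ee_rot: [180.0, -0.0, 179.9]
force: [-0.2, 0.8, -0.5]
gripper_width: 80.2
gripper_force: 0.0
```

```bash
python3 - <<'E'
from h import *
W=world(env.grab_frame("top"));s=env.state();print(s["ee_pos"],s["gripper_width"])
p=W.reshape(-1,3)
for c,z in(((446,299),89),((543,84),100)):
    q=p[(np.hypot(p[:,0]-c[0],p[:,1]-c[1])<35)&(np.abs(p[:,2]-z)<8)]
    if len(q):print(q.mean(0).round(1),q.std(0).round(1),len(q))
E
```

```text
[543.5706793   84.00322069 149.75246246] 80.32367786092027
[445.2 299.2  88.3] [7.6 8.2 2.2] 110
```

The first vial is standing in the bay at (445,299). Next is the large bottle.

>>> arm_command --rows '[{"delta_pos":[0,0,25],"roll":0,"jaw":88},{"delta_pos":[0,0,50],"roll":0,"jaw":88},{"delta_pos":[0,0,75],"roll":0,"jaw":88},{"delta_pos":[0,0,95],"roll":0,"jaw":88},{"delta_pos":[0,0,108],"roll":0,"jaw":88},{"delta_pos":[0,0,114],"roll":0,"jaw":88},{"delta_pos":[0,0,114],"roll":0,"jaw":88},{"delta_pos":[0,0,114],"roll":0,"jaw":70},{"delta_pos":[0,0,114],"roll":0,"jaw":63},{"delta_pos":[0,0,114],"roll":0,"jaw":56},{"delta_pos":[0,0,114],"roll":0,"jaw":50},{"delta_pos":[0,0,114],"roll":0,"jaw":45},{"delta_pos":[0,0,114],"roll":0,"jaw":45},{"delta_pos":[0,0,114],"roll":0,"jaw":45},{"delta_pos":[0,0,109],"roll":0,"jaw":45},{"delta_pos":[0,0,95],"roll":0,"jaw":45},{"delta_pos":[0,0,75],"roll":0,"jaw":45},{"delta_pos":[0,0,55],"roll":0,"jaw":45},{"delta_pos":[0,0,35],"roll":0,"jaw":45},{"delta_pos":[0,0,20],"roll":0,"jaw":45}]' --squeeze 25

```text
time_s: 9.75
ee_pos: [544.0, 83.5, 131.3]
ee_rot: [-180.0, 0.0, 180.0]
force: [0.3, -0.1, -1.6]
gripper_width: 55.5
gripper_force: 25.0
```

>>> arm_command --rows '[{"delta_pos":[0,0,-10],"roll":0,"jaw":45},{"delta_pos":[2,-8,-20],"roll":0,"jaw":45},{"delta_pos":[6,-24,-25],"roll":0,"jaw":45},{"delta_pos":[11,-46,-25],"roll":0,"jaw":45},{"delta_pos":[17,-70,-25],"roll":0,"jaw":45},{"delta_pos":[23,-94,-25],"roll":0,"jaw":45},{"delta_pos":[29,-118,-25],"roll":0,"jaw":45},{"delta_pos":[35,-142,-25],"roll":0,"jaw":45},{"delta_pos":[41,-166,-25],"roll":0,"jaw":45},{"delta_pos":[47,-190,-25],"roll":0,"jaw":45},{"delta_pos":[53,-214,-25],"roll":0,"jaw":45},{"delta_pos":[59,-238,-25],"roll":0,"jaw":45},{"delta_pos":[65,-262,-25],"roll":0,"jaw":45},{"delta_pos":[71,-286,-25],"roll":0,"jaw":45},{"delta_pos":[77,-310,-25],"roll":0,"jaw":45},{"delta_pos":[82,-332,-25],"roll":0,"jaw":45},{"delta_pos":[86,-348,-25],"roll":0,"jaw":45},{"delta_pos":[88,-357,-25],"roll":0,"jaw":45},{"delta_pos":[88,-360,-25],"roll":0,"jaw":45},{"delta_pos":[88,-360,-25],"roll":0,"jaw":45}]'

```text
time_s: 11.42
ee_pos: [455.5, -276.5, 154.5]
ee_rot: [180.0, -0.0, 179.9]
force: [-0.4, 0.0, -0.9]
gripper_width: 55.6
gripper_force: 25.0
```

```bash
python3 - <<'E'
from h import *
f=env.grab_frame("scene");s=env.state();print(s["ee_pos"],s["gripper_width"],s["force"])
cv2.imwrite("pics/v3.png",cv2.resize(f["img"][60:240,70:270],None,fx=3,fy=3,interpolation=cv2.INTER_CUBIC))
E
```

```text
[ 455.70107761 -275.78121784  154.58775372] 55.188920257789746 [-0.31261603 -0.25069716 -1.18527641]
```

View pics/v3.png

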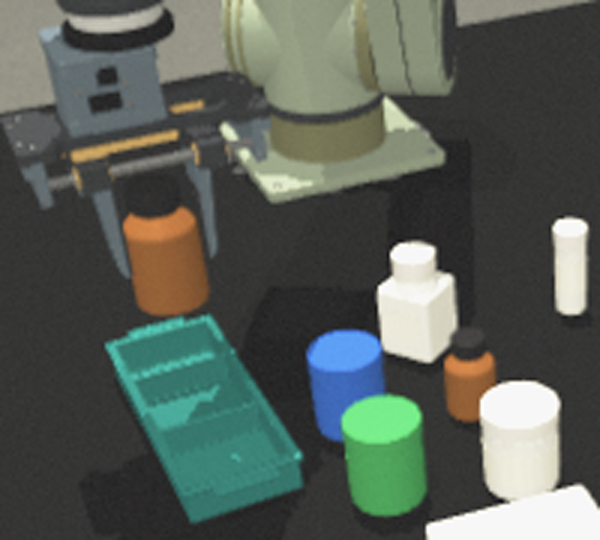

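The bottle is upright over the middle bay, at about (168,260) in the crop. Lowering.

>>> arm_command --rows '[{"delta_pos":[0,0,15],"roll":0,"jaw":45},{"delta_pos":[0,0,32],"roll":0,"jaw":45},{"delta_pos":[0,0,49],"roll":0,"jaw":45},{"delta_pos":[0,0,66],"roll":0,"jaw":45},{"delta_pos":[0,0,80],"roll":0,"jaw":45},{"delta_pos":[0,0,92],"roll":0,"jaw":45},{"delta_pos":[0,0,102],"roll":0,"jaw":45},{"delta_pos":[0,0,109],"roll":0,"jaw":45},{"delta_pos":[0,0,113],"roll":0,"jaw":45},{"delta_pos":[0,0,115],"roll":0,"jaw":45},{"delta_pos":[0,0,115],"roll":0,"jaw":45},{"delta_pos":[0,0,115],"roll":0,"jaw":45},{"delta_pos":[0,0,115],"roll":0,"jaw":62},{"delta_pos":[0,0,115],"roll":0,"jaw":66},{"delta_pos":[0,0,115],"roll":0,"jaw":72},{"delta_pos":[0,0,115],"roll":0,"jaw":78},{"delta_pos":[0,0,115],"roll":0,"jaw":78}]'

```text
time_s: 12.88
ee_pos: [456.2, -276.4, 39.9]
ee_rot: [-180.0, 0.0, 180.0]
force: [0.6, -0.5, 0.1]
gripper_width: 70.9
gripper_force: 0.0
```

>>> arm_command --rows '[{"delta_pos":[0,0,-20],"roll":0,"jaw":78},{"delta_pos":[0,0,-50],"roll":0,"jaw":78},{"delta_pos":[0,0,-85],"roll":0,"jaw":78},{"delta_pos":[0,0,-110],"roll":0,"jaw":78},{"delta_pos":[-15,15,-110],"roll":0,"jaw":88},{"delta_pos":[-40,40,-110],"roll":0,"jaw":88},{"delta_pos":[-66,66,-110],"roll":0,"jaw":88},{"delta_pos":[-92,92,-110],"roll":0,"jaw":88},{"delta_pos":[-118,118,-110],"roll":0,"jaw":88},{"delta_pos":[-144,144,-110],"roll":0,"jaw":88},{"delta_pos":[-170,170,-110],"roll":0,"jaw":88},{"delta_pos":[-192,194,-110],"roll":0,"jaw":88},{"delta_pos":[-199,202,-110],"roll":0,"jaw":88},{"delta_pos":[-199,202,-110],"roll":0,"jaw":88},{"delta_pos":[-199,202,-110],"roll":0,"jaw":88}]'

```text
time_s: 14.13
ee_pos: [654.3, -74.4, 149.4]
ee_rot: [-180.0, -0.1, -179.9]
force: [-1.2, -0.0, -0.2]
gripper_width: 80.2
gripper_force: 0.0
```

```bash
python3 - <<'E'
from h import *
W=world(env.grab_frame("top"));s=env.state();print(s["ee_pos"],s["gripper_width"])
p=W.reshape(-1,3)
for c,z in(((446,299),89),((456,-277),104)):
    q=p[(np.hypot(p[:,0]-c[0],p[:,1]-c[1])<35)&(np.abs(p[:,2]-z)<8)]
    if len(q):print(q.mean(0).round(1),q.std(0).round(1),len(q))
z=W[...,2];m=np.zeros(z.shape,bool);m[175:290,325:395]=1;m&=(z>22)&(z<38);print(cv2.minAreaRect(W[m][:,:2].astype(np.float32)))
E
```

```text
[653.926811   -75.14368372 149.60531978] 80.27921860503224
[445.3 299.1  88.4] [7.6 8.1 2.5] 112
[ 455.2 -275.7  104.1] [ 9.9 10.3  2.1] 195
((468.76226806640625, -276.44512939453125), (259.49774169921875, 94.5634536743164), 1.586944341659546)
```

Large bottle is placed, and caddy_three has not moved. Next is the jar, gripped by its lid at TCP 45.

>>> arm_command --rows '[{"delta_pos":[-1,0,25],"roll":0,"jaw":88},{"delta_pos":[-1,0,50],"roll":0,"jaw":88},{"delta_pos":[-1,0,75],"roll":0,"jaw":88},{"delta_pos":[-1,0,92],"roll":0,"jaw":88},{"delta_pos":[-1,0,102],"roll":0,"jaw":88},{"delta_pos":[-1,0,105],"roll":0,"jaw":88},{"delta_pos":[-1,0,105],"roll":0,"jaw":88},{"delta_pos":[-1,0,105],"roll":0,"jaw":74},{"delta_pos":[-1,0,105],"roll":0,"jaw":67},{"delta_pos":[-1,0,105],"roll":0,"jaw":60},{"delta_pos":[-1,0,105],"roll":0,"jaw":52},{"delta_pos":[-1,0,105],"roll":0,"jaw":50},{"delta_pos":[-1,0,105],"roll":0,"jaw":50},{"delta_pos":[-1,0,105],"roll":0,"jaw":50},{"delta_pos":[-1,0,99],"roll":0,"jaw":50},{"delta_pos":[-1,0,85],"roll":0,"jaw":50},{"delta_pos":[-1,0,65],"roll":0,"jaw":50},{"delta_pos":[-1,0,45],"roll":0,"jaw":50},{"delta_pos":[-1,0,25],"roll":0,"jaw":50},{"delta_pos":[-1,0,10],"roll":0,"jaw":50}]' --squeeze 25

```text
time_s: 15.85
ee_pos: [656.0, -74.3, 141.2]
ee_rot: [-180.0, 0.0, -180.0]
force: [-0.3, -0.9, -2.9]
gripper_width: 59.3
gripper_force: 25.0
```

>>> arm_command --rows '[{"delta_pos":[0,0,-12],"roll":0,"jaw":50},{"delta_pos":[4,-7,-20],"roll":0,"jaw":50},{"delta_pos":[12,-21,-20],"roll":0,"jaw":50},{"delta_pos":[22,-38,-20],"roll":0,"jaw":50},{"delta_pos":[33,-57,-20],"roll":0,"jaw":50},{"delta_pos":[44,-76,-20],"roll":0,"jaw":50},{"delta_pos":[55,-95,-20],"roll":0,"jaw":50},{"delta_pos":[66,-114,-20],"roll":0,"jaw":50},{"delta_pos":[77,-133,-20],"roll":0,"jaw":50},{"delta_pos":[88,-152,-20],"roll":0,"jaw":50},{"delta_pos":[99,-171,-20],"roll":0,"jaw":50},{"delta_pos":[108,-187,-20],"roll":0,"jaw":50},{"delta_pos":[114,-197,-20],"roll":0,"jaw":50},{"delta_pos":[116,-200,-20],"roll":0,"jaw":50},{"delta_pos":[116,-200,-20],"roll":0,"jaw":50},{"delta_pos":[116,-200,-20],"roll":0,"jaw":50}]'

```text
time_s: 17.18
ee_pos: [539.8, -273.9, 159.5]
ee_rot: [179.9, -0.0, 180.0]
force: [-0.5, 0.3, -1.5]
gripper_width: 59.3
gripper_force: 25.0
```

```bash
python3 - <<'E'
from h import *
f=env.grab_frame("scene");s=env.state();print(s["ee_pos"],s["gripper_width"],s["force"])
cv2.imwrite("pics/v4.png",cv2.resize(f["img"][60:240,70:270],None,fx=3,fy=3,interpolation=cv2.INTER_CUBIC))
E
```

```text
[ 540.12456046 -273.54637788  159.67765109] 59.354299915714186 [ 0.2428146   0.04472949 -2.64210459]
```

View pics/v4.png

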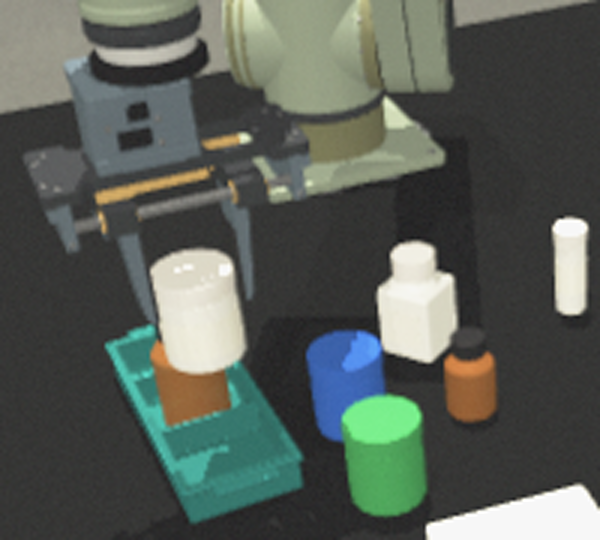

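The jar hangs over the far bay at about (200,310) in the crop and looks slightly tilted. I'll measure the tilt from its lid.

```bash
python3 - <<'E'
from h import *
f=env.grab_frame("scene");W=world(f);e=env.state()["ee_pos"]
m=(np.hypot(W[...,0]-e[0],W[...,1]-e[1])<38)&(f["img"].min(-1)>110)
p=W[m]
for z in range(-50,40,8):
    q=p[(p[:,2]>e[2]+z)&(p[:,2]<e[2]+z+8)]
    if len(q)>5: print(z,(q-e).mean(0).round(1),q.max(0).round(1)-e.round(1),len(q))
q=p[(p[:,2]>e[2]+20)]
for _ in range(4):
    c,*r=np.linalg.lstsq(np.c_[q[:,:2]-e[:2],np.ones(len(q))],q[:,2]-e[2],rcond=None)
    res=q[:,2]-e[2]-np.c_[q[:,:2]-e[:2],np.ones(len(q))]@c; q=q[np.abs(res)<2.5]
print("lid plane",c,len(q),res.std())
E
```

```text
-50 [ 22.1  -5.3 -44.1] [ 29.9  23.9 -42.3] 35
-42 [ 21.1  -5.5 -38.2] [ 30.1  26.7 -34.1] 80
-34 [ 22.1  -5.8 -29.7] [ 31.4  23.8 -26.1] 80
-26 [ 22.2  -4.7 -21.8] [ 30.4  26.5 -18.1] 88
-18 [ 21.9  -6.1 -13.7] [ 30.1  24.8 -10.1] 90
-10 [22.6 -4.2 -5.9] [31.9 25.8 -2.2] 80
-2 [21.5 -4.   2. ] [30.5 27.4  6. ] 97
6 [22.7 -5.7 10. ] [31.9 28.1 13.8] 74
14 [22.7 -3.9 18. ] [31.4 28.4 21.9] 93
22 [ 3.  -2.2 25. ] [31.6 28.2 27.6] 320
lid plane [ 4.46986583 -1.715378   93.77565627] 86 1.3814943665629842
```

The jar's side is vertical to within 1°, so the tilt was only perspective. Lowering.

>>> arm_command --rows '[{"delta_pos":[0,0,15],"roll":0,"jaw":50},{"delta_pos":[0,0,32],"roll":0,"jaw":50},{"delta_pos":[0,0,49],"roll":0,"jaw":50},{"delta_pos":[0,0,65],"roll":0,"jaw":50},{"delta_pos":[0,0,79],"roll":0,"jaw":50},{"delta_pos":[0,0,90],"roll":0,"jaw":50},{"delta_pos":[0,0,99],"roll":0,"jaw":50},{"delta_pos":[0,0,105],"roll":0,"jaw":50},{"delta_pos":[0,0,109],"roll":0,"jaw":50},{"delta_pos":[0,0,111],"roll":0,"jaw":50},{"delta_pos":[0,0,111],"roll":0,"jaw":50},{"delta_pos":[0,0,111],"roll":0,"jaw":50},{"delta_pos":[0,0,111],"roll":0,"jaw":66},{"delta_pos":[0,0,111],"roll":0,"jaw":70},{"delta_pos":[0,0,111],"roll":0,"jaw":76},{"delta_pos":[0,0,111],"roll":0,"jaw":82},{"delta_pos":[0,0,111],"roll":0,"jaw":82}]'

```text
time_s: 18.7
ee_pos: [540.1, -274.5, 48.8]
ee_rot: [-180.0, 0.0, 180.0]
force: [0.2, -0.4, 0.2]
gripper_width: 74.8
gripper_force: 0.0
```

>>> arm_command --rows '[{"delta_pos":[0,0,-20],"roll":0,"jaw":82},{"delta_pos":[0,0,-50],"roll":0,"jaw":82},{"delta_pos":[0,0,-80],"roll":0,"jaw":82},{"delta_pos":[0,0,-101],"roll":0,"jaw":82},{"delta_pos":[8,16,-101],"roll":1,"jaw":82},{"delta_pos":[20,40,-101],"roll":2.2,"jaw":88},{"delta_pos":[33,66,-101],"roll":3.5,"jaw":88},{"delta_pos":[46,92,-101],"roll":4.8,"jaw":88},{"delta_pos":[59,118,-101],"roll":6.1,"jaw":88},{"delta_pos":[72,144,-101],"roll":7.4,"jaw":88},{"delta_pos":[85,170,-101],"roll":8.7,"jaw":88},{"delta_pos":[96,192,-101],"roll":9.9,"jaw":88},{"delta_pos":[102,204,-101],"roll":10.7,"jaw":88},{"delta_pos":[102,204,-101],"roll":10.7,"jaw":88},{"delta_pos":[102,204,-101],"roll":10.7,"jaw":88}]'

```text
time_s: 19.95
ee_pos: [438.2, -70.1, 150.2]
ee_rot: [180.0, 0.1, 126.7]
force: [0.3, 0.6, -0.0]
gripper_width: 80.2
gripper_force: 0.0
```

```bash
python3 - <<'E'
from h import *
W=world(env.grab_frame("top"));s=env.state();print(s["ee_pos"],s["ee_rot"],s["gripper_width"])
p=W.reshape(-1,3)
for c,z in(((456,-277),104),((540,-274),76)):
    q=p[(np.hypot(p[:,0]-c[0],p[:,1]-c[1])<35)&(np.abs(p[:,2]-z)<8)]
    if len(q):print(q.mean(0).round(1),q.std(0).round(1),len(q))
E
```

```text
[438.64543643 -70.63993444 150.15533445] [1.79966758e+02 7.34644624e-02 1.26621066e+02] 80.37185942202255
[ 455.1 -275.8  104. ] [ 9.9 10.1  2. ] 195
[ 538.8 -273.7   76.3] [14.9 15.3  2.2] 403
```

Jar is placed. Gripping the square bottle at TCP 36, its closing axis lined up with the flats.

>>> arm_command --rows '[{"delta_pos":[0,0,25],"roll":0,"jaw":88},{"delta_pos":[0,0,50],"roll":0,"jaw":88},{"delta_pos":[0,0,75],"roll":0,"jaw":88},{"delta_pos":[0,0,95],"roll":0,"jaw":88},{"delta_pos":[0,0,108],"roll":0,"jaw":88},{"delta_pos":[0,0,114],"roll":0,"jaw":88},{"delta_pos":[0,0,114],"roll":0,"jaw":88},{"delta_pos":[0,0,114],"roll":0,"jaw":68},{"delta_pos":[0,0,114],"roll":0,"jaw":60},{"delta_pos":[0,0,114],"roll":0,"jaw":53},{"delta_pos":[0,0,114],"roll":0,"jaw":45},{"delta_pos":[0,0,114],"roll":0,"jaw":42},{"delta_pos":[0,0,114],"roll":0,"jaw":42},{"delta_pos":[0,0,114],"roll":0,"jaw":42},{"delta_pos":[0,0,109],"roll":0,"jaw":42},{"delta_pos":[0,0,95],"roll":0,"jaw":42},{"delta_pos":[0,0,75],"roll":0,"jaw":42},{"delta_pos":[0,0,55],"roll":0,"jaw":42},{"delta_pos":[0,0,35],"roll":0,"jaw":42},{"delta_pos":[0,0,20],"roll":0,"jaw":42}]' --squeeze 25

```text
time_s: 21.67
ee_pos: [437.9, -70.2, 131.3]
ee_rot: [180.0, 0.0, 126.5]
force: [0.6, -0.8, -1.0]
gripper_width: 51.8
gripper_force: 25.0
```

>>> arm_command --rows '[{"delta_pos":[0,0,-14],"roll":0,"jaw":42},{"delta_pos":[5,6,-26],"roll":-0.2,"jaw":42},{"delta_pos":[16,18,-28],"roll":-0.6,"jaw":42},{"delta_pos":[32,36,-28],"roll":-1.2,"jaw":42},{"delta_pos":[48,55,-28],"roll":-1.8,"jaw":42},{"delta_pos":[64,73,-28],"roll":-2.4,"jaw":42},{"delta_pos":[80,91,-28],"roll":-3.0,"jaw":42},{"delta_pos":[96,109,-28],"roll":-3.6,"jaw":42},{"delta_pos":[112,128,-28],"roll":-4.2,"jaw":42},{"delta_pos":[128,146,-28],"roll":-4.8,"jaw":42},{"delta_pos":[144,164,-28],"roll":-5.4,"jaw":42},{"delta_pos":[160,182,-28],"roll":-6.0,"jaw":42},{"delta_pos":[176,201,-28],"roll":-6.6,"jaw":42},{"delta_pos":[192,219,-28],"roll":-7.2,"jaw":42},{"delta_pos":[208,237,-28],"roll":-7.8,"jaw":42},{"delta_pos":[224,255,-28],"roll":-8.4,"jaw":42},{"delta_pos":[236,269,-28],"roll":-8.9,"jaw":42},{"delta_pos":[243,277,-28],"roll":-9.3,"jaw":42},{"delta_pos":[244,278,-28],"roll":-9.3,"jaw":42},{"delta_pos":[244,278,-28],"roll":-9.3,"jaw":42}]'

```text
time_s: 23.33
ee_pos: [515.8, 291.0, 157.5]
ee_rot: [-179.9, -0.1, 173.0]
force: [0.7, -0.6, -0.7]
gripper_width: 52.1
gripper_force: 25.0
```

```bash
python3 - <<'E'
from h import *
f=env.grab_frame("scene");s=env.state();print(s["ee_pos"],s["ee_rot"],s["gripper_width"])
cv2.imwrite("pics/v5.png",cv2.resize(f["img"][40:210,230:430],None,fx=3,fy=3,interpolation=cv2.INTER_CUBIC))
E
```

```text
[515.7489681  290.42584282 157.61163848] [-1.79920825e+02 -6.05241651e-02  1.72967378e+02] 52.10110112513927
```

View pics/v5.png

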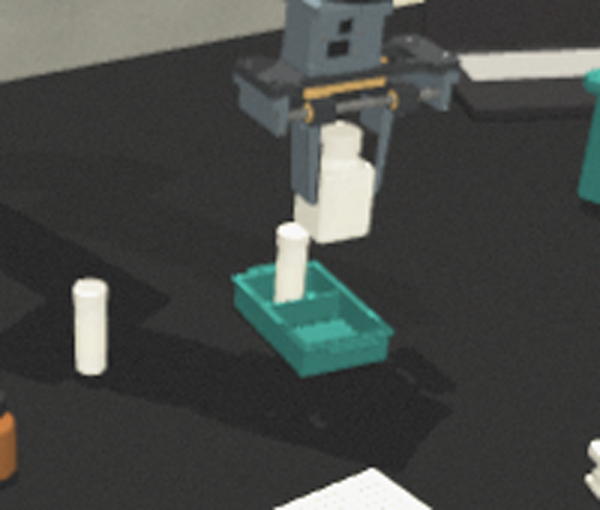

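The bottle is held upright and aligned at about (335,190) in the crop, and the vial stands in its bay at (290,265). Lowering.

>>> arm_command --rows '[{"delta_pos":[0,0,15],"roll":0,"jaw":42},{"delta_pos":[0,0,32],"roll":0,"jaw":42},{"delta_pos":[0,0,49],"roll":0,"jaw":42},{"delta_pos":[0,0,66],"roll":0,"jaw":42},{"delta_pos":[0,0,81],"roll":0,"jaw":42},{"delta_pos":[0,0,94],"roll":0,"jaw":42},{"delta_pos":[0,0,104],"roll":0,"jaw":42},{"delta_pos":[0,0,111],"roll":0,"jaw":42},{"delta_pos":[0,0,115],"roll":0,"jaw":42},{"delta_pos":[0,0,117],"roll":0,"jaw":42},{"delta_pos":[0,0,117],"roll":0,"jaw":42},{"delta_pos":[0,0,117],"roll":0,"jaw":42},{"delta_pos":[0,0,117],"roll":0,"jaw":58},{"delta_pos":[0,0,117],"roll":0,"jaw":62},{"delta_pos":[0,0,117],"roll":0,"jaw":68},{"delta_pos":[0,0,117],"roll":0,"jaw":75},{"delta_pos":[0,0,117],"roll":0,"jaw":75}]'

```text
time_s: 24.8
ee_pos: [516.4, 291.4, 41.2]
ee_rot: [180.0, 0.0, 173.0]
force: [-0.6, -1.1, -0.3]
gripper_width: 67.7
gripper_force: 0.0
```

>>> arm_command --rows '[{"delta_pos":[0,0,-20],"roll":0,"jaw":75},{"delta_pos":[0,0,-50],"roll":0,"jaw":75},{"delta_pos":[0,0,-85],"roll":0,"jaw":75},{"delta_pos":[0,0,-109],"roll":0,"jaw":75},{"delta_pos":[4,-20,-109],"roll":-0.3,"jaw":75},{"delta_pos":[10,-52,-109],"roll":-0.6,"jaw":80},{"delta_pos":[17,-85,-109],"roll":-0.9,"jaw":80},{"delta_pos":[24,-120,-109],"roll":-1.2,"jaw":80},{"delta_pos":[31,-155,-109],"roll":-1.4,"jaw":80},{"delta_pos":[38,-190,-109],"roll":-1.4,"jaw":80},{"delta_pos":[43,-214,-109],"roll":-1.4,"jaw":80},{"delta_pos":[44,-220,-109],"roll":-1.4,"jaw":80},{"delta_pos":[44,-220,-109],"roll":-1.4,"jaw":80},{"delta_pos":[44,-220,-109],"roll":-1.4,"jaw":80}]'

```text
time_s: 25.97
ee_pos: [446.5, 78.8, 150.3]
ee_rot: [179.9, 0.1, 180.0]
force: [0.9, -0.6, -0.7]
gripper_width: 72.8
gripper_force: 0.0
```

```bash
cat > chk.py <<'E'
from h import *
f=env.grab_frame("top");W=world(f);s=env.state();print(s["ee_pos"],s["ee_rot"],s["gripper_width"])
p=W.reshape(-1,3)
for n,c,z in(("vial2",(446,299),89),("sq",(516,291),99),("large",(456,-277),104),("jar",(540,-274),76),("vial3",(385,-279),89),("small",(549,-69),72)):
    q=p[(np.hypot(p[:,0]-c[0],p[:,1]-c[1])<35)&(np.abs(p[:,2]-z)<3)]
    if len(q):
        A=np.c_[q[:,:2]-q[:,:2].mean(0),np.ones(len(q))];k=np.linalg.lstsq(A,q[:,2],rcond=None)[0]
        print(n,q.mean(0).round(1),len(q),"slope",k[:2].round(3))
z=W[...,2]
for n,(a,b,c,e) in dict(three=(325,395,175,290),two=(110,180,190,270)).items():
    m=np.zeros(z.shape,bool);m[c:e,a:b]=1;m&=(z>22)&(z<38);print(n,cv2.minAreaRect(W[m][:,:2].astype(np.float32)))
E
python3 chk.py
```

```text
[446.69872171  79.22629152 150.17217719] [ 1.79949914e+02  6.94766607e-02 -1.79987938e+02] 72.86194818615304
vial2 [444.7 299.2  88.8] 95 slope [0.024 0.002]
sq [514.6 289.7  98.8] 137 slope [-0.017 -0.003]
large [ 454.7 -275.7  104.1] 162 slope [-0.002  0.002]
jar [ 539.1 -274.2   76.2] 339 slope [-0.006 -0.002]
small [549.3 -69.6  71.9] 83 slope [-0.002 -0.014]
three ((468.8260192871094, -276.6161193847656), (259.80389404296875, 95.02947998046875), 1.704858422279358)
two ((487.4537353515625, 294.4942321777344), (94.66060638427734, 175.52491760253906), 82.58479309082031)
```

Everything so far is upright and centred. I'll take the last vial a little higher than the first, for more hold on the cap.

>>> arm_command --rows '[{"delta_pos":[0,-1,25],"roll":0,"jaw":80},{"delta_pos":[0,-1,50],"roll":0,"jaw":80},{"delta_pos":[0,-1,75],"roll":0,"jaw":80},{"delta_pos":[0,-1,93],"roll":0,"jaw":80},{"delta_pos":[0,-1,104],"roll":0,"jaw":80},{"delta_pos":[0,-1,108],"roll":0,"jaw":80},{"delta_pos":[0,-1,108],"roll":0,"jaw":70},{"delta_pos":[0,-1,108],"roll":0,"jaw":55},{"delta_pos":[0,-1,108],"roll":0,"jaw":45},{"delta_pos":[0,-1,108],"roll":0,"jaw":37},{"delta_pos":[0,-1,108],"roll":0,"jaw":28},{"delta_pos":[0,-1,108],"roll":0,"jaw":15},{"delta_pos":[0,-1,108],"roll":0,"jaw":15},{"delta_pos":[0,-1,108],"roll":0,"jaw":15},{"delta_pos":[0,-1,103],"roll":0,"jaw":15},{"delta_pos":[0,-1,90],"roll":0,"jaw":15},{"delta_pos":[0,-1,70],"roll":0,"jaw":15},{"delta_pos":[0,-1,50],"roll":0,"jaw":15},{"delta_pos":[0,-1,30],"roll":0,"jaw":15},{"delta_pos":[0,-1,15],"roll":0,"jaw":15}]' --squeeze 10

```text
time_s: 27.68
ee_pos: [446.2, 77.3, 136.8]
ee_rot: [180.0, 0.1, 180.0]
force: [0.8, 0.5, -0.2]
gripper_width: 30.9
gripper_force: 10.0
```

>>> arm_command --rows '[{"delta_pos":[0,0,-12],"roll":0,"jaw":15},{"delta_pos":[1,-7,-22],"roll":0,"jaw":15},{"delta_pos":[4,-22,-25],"roll":0,"jaw":15},{"delta_pos":[8,-45,-25],"roll":0,"jaw":15},{"delta_pos":[12,-69,-25],"roll":0,"jaw":15},{"delta_pos":[16,-93,-25],"roll":0,"jaw":15},{"delta_pos":[20,-117,-25],"roll":0,"jaw":15},{"delta_pos":[24,-141,-25],"roll":0,"jaw":15},{"delta_pos":[28,-165,-25],"roll":0,"jaw":15},{"delta_pos":[32,-189,-25],"roll":0,"jaw":15},{"delta_pos":[36,-213,-25],"roll":0,"jaw":15},{"delta_pos":[40,-237,-25],"roll":0,"jaw":15},{"delta_pos":[44,-261,-25],"roll":0,"jaw":15},{"delta_pos":[48,-285,-25],"roll":0,"jaw":15},{"delta_pos":[52,-308,-25],"roll":0,"jaw":15},{"delta_pos":[56,-330,-25],"roll":0,"jaw":15},{"delta_pos":[59,-346,-25],"roll":0,"jaw":15},{"delta_pos":[61,-355,-25],"roll":0,"jaw":15},{"delta_pos":[61,-357,-25],"roll":0,"jaw":15},{"delta_pos":[61,-357,-25],"roll":0,"jaw":15}]'

```text
time_s: 29.35
ee_pos: [384.4, -279.8, 159.8]
ee_rot: [180.0, -0.0, 179.9]
force: [0.5, -0.1, -0.4]
gripper_width: 30.3
gripper_force: 10.0
```

```bash
python3 - <<'E'
from h import *
f=env.grab_frame("scene");s=env.state();e=s["ee_pos"];print(e,s["ee_rot"],s["gripper_width"])
W=world(f);m=(np.hypot(W[...,0]-e[0],W[...,1]-e[1])<30)&(f["img"].min(-1)>110);p=W[m]
for z in range(-50,40,10):
    q=p[(p[:,2]>e[2]+z)&(p[:,2]<e[2]+z+10)]
    if len(q)>5: print(z,(q-e).mean(0).round(1),len(q))
E
```

```text
[ 384.54140964 -279.19085484  159.79628006] [ 1.79946210e+02 -2.41054691e-02  1.79980341e+02] 30.744100788177708
-50 [  9.5   0.3 -41.5] 10
-40 [ 11.4  -1.3 -34.3] 41
-30 [ 11.1  -2.2 -24.5] 43
-20 [ 11.2  -2.3 -14.6] 40
-10 [11.2 -2.6 -5.1] 46
0 [11.2 -1.6  5.1] 49
10 [10.1 -2.3 14.9] 50
20 [11.6 -3.4 25.2] 43
30 [12.4 -3.  35.5] 47
```

The vial is hanging vertical. Lowering from 160 to 46.

>>> arm_command --rows '[{"delta_pos":[0,0,15],"roll":0,"jaw":15},{"delta_pos":[0,0,32],"roll":0,"jaw":15},{"delta_pos":[0,0,49],"roll":0,"jaw":15},{"delta_pos":[0,0,66],"roll":0,"jaw":15},{"delta_pos":[0,0,80],"roll":0,"jaw":15},{"delta_pos":[0,0,92],"roll":0,"jaw":15},{"delta_pos":[0,0,101],"roll":0,"jaw":15},{"delta_pos":[0,0,108],"roll":0,"jaw":15},{"delta_pos":[0,0,112],"roll":0,"jaw":15},{"delta_pos":[0,0,114],"roll":0,"jaw":15},{"delta_pos":[0,0,114],"roll":0,"jaw":15},{"delta_pos":[0,0,114],"roll":0,"jaw":15},{"delta_pos":[0,0,114],"roll":0,"jaw":34},{"delta_pos":[0,0,114],"roll":0,"jaw":37},{"delta_pos":[0,0,114],"roll":0,"jaw":42},{"delta_pos":[0,0,114],"roll":0,"jaw":50},{"delta_pos":[0,0,114],"roll":0,"jaw":60},{"delta_pos":[0,0,114],"roll":0,"jaw":60}]'

```text
time_s: 30.9
ee_pos: [384.8, -279.7, 45.9]
ee_rot: [180.0, 0.0, 180.0]
force: [0.5, -0.1, 0.3]
gripper_width: 54.0
gripper_force: 0.0
```

>>> arm_command --rows '[{"delta_pos":[0,0,-20],"roll":0,"jaw":60},{"delta_pos":[0,0,-50],"roll":0,"jaw":60},{"delta_pos":[0,0,-85],"roll":0,"jaw":60},{"delta_pos":[0,0,-114],"roll":0,"jaw":60},{"delta_pos":[0,35,-114],"roll":0,"jaw":60},{"delta_pos":[0,75,-114],"roll":0,"jaw":60},{"delta_pos":[0,115,-114],"roll":0,"jaw":60},{"delta_pos":[0,155,-114],"roll":0,"jaw":60},{"delta_pos":[0,195,-114],"roll":0,"jaw":60},{"delta_pos":[0,235,-114],"roll":0,"jaw":60},{"delta_pos":[0,260,-114],"roll":0,"jaw":60},{"delta_pos":[0,260,-114],"roll":0,"jaw":60},{"delta_pos":[0,260,-114],"roll":0,"jaw":60}]'

```text
time_s: 31.98
ee_pos: [384.7, -18.8, 160.0]
ee_rot: [-180.0, 0.0, -179.8]
force: [-0.1, -0.3, 0.6]
gripper_width: 54.5
gripper_force: 0.0
```

```bash
python3 chk.py; python3 -c "
from h import *
cv2.imwrite('pics/fin.png',env.grab_frame('scene')['img'])"
```

```text
[384.86695153 -19.67407776 159.98948805] [-1.79971621e+02  1.52422890e-02 -1.79908045e+02] 54.9883164303673
vial2 [445.3 299.8  88.8] 95 slope [-0.042 -0.011]
sq [514.3 289.7  98.8] 138 slope [-0.005 -0.006]
large [ 454.9 -276.4  104.1] 166 slope [-0.018 -0.008]
jar [ 538.8 -274.7   76.1] 346 slope [ 0.004 -0.004]
vial3 [ 384.7 -277.7   89.4] 100 slope [-0.002 -0.011]
small [549.2 -69.   72.1] 84 slope [-0.015  0.005]
three ((468.7926940917969, -276.73907470703125), (260.02569580078125, 95.54360961914062), 1.6563133001327515)
two ((487.47137451171875, 294.1883850097656), (95.10934448242188, 175.28274536132812), 81.82246398925781)
```

View pics/fin.png

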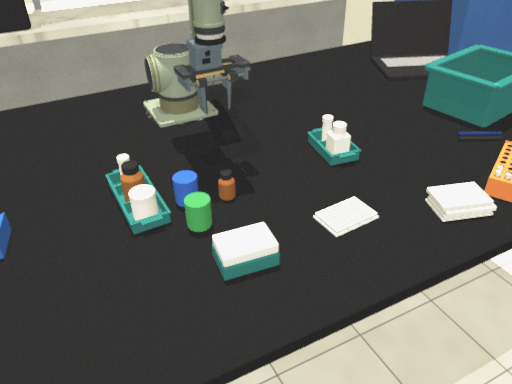

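All five items stand upright in the right bays: caddy_three at about (137,195) and caddy_two at (333,143). The small bottle, tip box and plate have not moved, and the arm is clear.

```bash
python3 -c "
from workcell import env
print(env.job_done())"
```

```text
the job is handed in; nothing more can be done
None
```

Both bench sets are made up and the job is handed in: my last check showed all five items upright and centred in their bays at about 32 s on the clock, but the hand-in returned no verdict.

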